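Clear, lever up and shim the heavy grill stand

ROBOT

A 6-joint arm with a two-finger parallel gripper is mounted at the origin on the work surface. World frame = base frame: x ahead of the robot, y to its left, z up, the work surface at z = 0. Lengths are in m, angles in rad, forces in N, time in s.
With the tool pointing down it reaches from about 0.275 to 0.875 m from the base axis. Payload 12.5 kg.
Tool frame: the origin (TCP) lies at the very end of the fingers, on their centre line; the grasp point (between the pads) lies 19 mm behind it; z points along the fingers, y is the line along which they close (so a half turn about z gives the same grasp; the last joint's range is limited). The gripper opens to 85 mm and grips with 20 to 120 N. Pads are 22 mm wide; open, the fingers measure 114 mm over their backs; the gripper's body (76 mm by 85 mm) begins 54 mm behind the grasp point. The pads swing forward as they close: fully open they stand 13 mm farther back than shut.
Start: joints at [-1.323, 0.351, 1.652, -0, 1.139, -0.085], TCP at [0.18, -0.52, 0.231] pointing down, gripper open.
Joint ranges: [-2.75, 2.75], [-0.79, 2.1], [0.01, 2.65], [-1.57, 4.71], [0.07, 3.14], [-2.87, 2.87]. Speed limits (rad/s): [2.22, 2.22, 2.79, 3.14, 3.14, 3.14].

INTERFACE

Orientations are given as a 3x3 rotation matrix whose columns are the frame's x, y, z axes.
In Python, from bench import manip gives the robot as it stands. Calls block until the motion is done:
- manip.move_ptp(position, orientation): joint-space move of the TCP to a pose.
- manip.move_l(position, attitude=None, max_speed=0.15): straight line of the TCP; attitude=None keeps the orientation; max_speed is the mean speed in m/s.
- manip.move_j(angles): joint-space move.
- manip.set_gripper(opening, effort=None): opening from 0.0 (shut) to 1.0 (fully open); effort is the grip in N (None keeps the last); returns when the fingers have stopped.
- manip.dwell(seconds).
- manip.inverse_kinematics(position, orientation): joint angles nearest the present ones, or None.
- manip.grab_frame(name): name is "scene" or "top"; returns (picture, depth): 384x512x3 uint8, red, green, blue; 384x512 float32, m along the optical axis (not along the pixel's ray), 0 where there is no reading.
- manip.get_calibration(name): a dict with "camera_matrix" (3x3 intrinsics, pixels), "k1" (the pictures are not rectified: a ray, as slopes to the right and down, at radius r is drawn at 1 + k1 r^2 times it, then the intrinsics apply), "R" (3x3) and "t" (3): a world point X has camera coordinates R X + t. Camera axes: x right, y down, z forward; pixel columns grow to the right and rows downward; lengths in m; the calibration is good to about 2 mm. A picture is of the moment at which its call begins. get_calibration takes no time and is no camera call.
A pose or a line that the arm cannot do raises manip.Unreachable and nothing moves.
- manip.sign_off(): hands the job in; it is judged then, once.
Trained networks look in the newest picture that a camera, given by its name, has taken for a name from the list of things; names that differ only in an ending like _2 or _b are one class to them, and where a whole thing is asked for, a point or a joint stands for the part that bears it (a point fixed in the world has none). Each returns a list of dicts, best first, with "confidence" (0 to 1); they miss things now and then, are a little off and sometimes report something else, mostly with a low value. They report only what shows in the picture. A call takes as long as a camera call. They do not tell look-alikes from the thing itself.
- manip.look_for(camera, name): "at" ([x, y, z] in m, in world coordinates, good to about 4 mm: the middle of the surface that is visible of it).
Readings, each from a call of its own:
- manip.current_time(): time.
- manip.current_qpos(): joint angles.
- manip.current_joint_vel(): joint speeds.
- manip.current_joint_torque(): joint torques, N m.
- manip.current_ee_pos(): TCP position.
- manip.current_tcp_rot(): TCP orientation.
- manip.current_force(): force on the tool from outside, world axes, zero at the start.
- manip.current_ft_torque(): the same for the moment, N m.
- manip.current_grip_width(): opening from 0.0 (shut) to 1.0 (fully open).
- manip.current_grip_force(): force on a finger pad.
Only numpy, scipy, OpenCV 4.12 (cv2) and the standard library are available. Lean on these libraries where they do the work, as an engineer would, in place of code of your own. Each camera call takes 0.05 s, during which the arm holds its last target. There are 200 camera calls.

TASK

The heavy grill stand has to lean back, so first move the ingot that lies before its single front foot well aside, onto free bench. Then push the toe of the pry bar under the stand's base over the fulcrum block, lever the stand up and park the bar's handle under the keeper's nose; slip the tongue of the wooden shim right under the raised front foot, unhook the bar, draw it out from under the stand and lay it down so that the stand rests on the shim. Do not lift or push the stand by hand, and leave the ladle, jar and crucible alone.

Things in the scene. Friction and masses are not known exactly. Their poses are not given: they have to be found in the camera images.
- rig: steel levering rig fixed to the bench. Origin on the bench under the fulcrum block's middle; +y to the stand, +x away from the robot. Block 44 mm (x) by 24 mm (y); its top is a half-cylinder of radius 12 mm along x, axis 22 mm up. Keeper post at x 46 to 66, y -237 to -213 mm, 40 mm tall; its nose reaches to x = 18 mm. A 4 mm thick strip (x 22 to 66 mm) joins them
- fulcrum_top (a point): middle of the crest of the fulcrum block, 34 mm above the bench
- keeper_nose (a point): lower edge of the free end of the keeper's nose (rig x 18, y -225 mm; underside 25.5 mm above the bench, nose 15 mm thick). Press the handle down beside it (rig x 0), swing it 30 mm to rig +x, about 7.5 degrees about the fulcrum: it bears up against the nose, the bar then sloping 5 degrees down to the handle; the front foot is then up about 14 mm
- stand: dark steel stand, 3 kg, loose. Origin on the bench under its middle, +y away from the fulcrum. Base plate x -70 to 50, y -90 to 90 mm, underside 43 mm up, 14 mm thick. Feet 22 mm round: rear at x -62 and 62, y 75; one front foot. Wire grill 100 mm up, from x -80 to 60 mm, overhangs the robot's side (-x), so a gripper bringing the shim in there leans back 30 to 35 degrees
- foot (a point): centre of the underside of the stand's single front foot, at stand x -46, y -65 mm; 22 mm round; axes as the stand's. The base's front edge (y -90) lies about 45 mm beyond the fulcrum's middle; the toe goes about 15 mm under it (60 mm beyond the fulcrum), at rig x about 0, beside the foot
- rest: fixed light wooden rest: two blocks 30 mm high, 50 mm wide, at y 90 and -90 mm from its origin on the bench; the bar starts lying on them along y
- bar_grip (a point): point to hold on the steel pry bar (0.4 kg, 315 mm long), in the middle of its section (20 mm wide, 10 mm high), near its balance point. Bar x runs along it to the toe, z up. The handle's end is 150 mm behind, the toe 161 mm ahead. The straight part ends 133 mm ahead; then the bar bends up to the toe. For the lever stroke this point is about 100 mm short of the fulcrum
- bar_toe (a point): top of the bar's upturned toe (20 mm wide, 8 mm thick, round-ended, radius 4 mm), 161 mm ahead of and 14 mm above bar_grip; with the bar over the fulcrum and its handle raised 16 degrees the toe passes about 6 mm below the stand's base; axes as the bar's
- shim_tab (a point): centre of the upright tab of the light wooden shim, half-way up: the tab is 26 mm along x, 24 mm along y (the width to grip) and 40 mm tall. Shim axes: x from tab to tongue's free end, z up; 40 g
- shim_tongue (a point): middle of the top face of the shim's tongue, 42 mm ahead of the tab's centre and 8 mm above the underside; the tongue is 58 mm long (x), 24 mm wide and 8 mm thick
- ladle: steel melting ladle, 72 mm wide, 45 mm tall, with a 130 mm handle: leave alone
- jar: clear jar, 60 mm wide, 85 mm tall: leave alone
- ingot: plain metal ingot 75 (x) by 35 (y) by 22 mm tall, 0.3 kg, origin at the centre of its underside; it lies on the bench on the robot's side of the front foot, about 85 mm from the foot's centre, pointing at it, in the shim's way
- crucible: small open ceramic crucible, 64 mm wide, 60 mm tall: leave alone
There are look-alikes about, which are no part of the job. Several things look just like the ingot: the one meant starts nearest to the robot's base. Several things look just like the part that bears shim_tab: the one meant starts farthest to the robot's left.

How it is judged:
On the way, in this order (a step that is already met when the one before it is completed fails the run):
1. the ingot lies on the bench, let go, clear of the front foot (more than 95 mm from it) (horizontal distance between ingot and foot above 0.095 m and height (world z) of ingot below 0.004 m and angle between ingot's own z axis and vertical below 0.1 rad and contact force between the fingers and ingot below 0.3 N and linear speed of ingot below 0.02 m/s), for 0.2 s.
2. the bar, parked under the keeper's nose and let go, holds the front foot at least 10 mm up (height (world z) of foot above 0.01 m and contact force between bar and stand above 2 N and contact force between bar and rig above 2 N and contact force between the fingers and bar below 0.3 N and contact force between the fingers and stand below 0.3 N), for 0.3 s.
3. the shim's tongue lies on the bench under the front foot while the bar holds the stand up (horizontal distance between shim_tongue and foot below 0.015 m and height (world z) of shim_tongue below 0.011 m and contact force between bar and stand above 2 N and height (world z) of foot above 0.009 m), for 0.2 s.
At the end, for the whole second after the job is handed in: the front foot stands on the shim (centre within 16 mm of the tongue's middle, over 3 N, 6 to 9.5 mm up), shim flat on the bench; the bar out from under the base, lying low and still; the ingot over 95 mm from the foot; the stand still, within 30 mm of its start (horizontal distance between shim_tongue and foot below 0.016 m and height (world z) of shim_tongue below 0.011 m and contact force between shim and stand above 3 N and height (world z) of foot between 0.006 and 0.0095 m and contact force between bar and stand below 0.2 N and y of bar_toe in the frame of stand below -0.094 m and height (world z) of bar_grip below 0.06 m and linear speed of each of bar, stand below 0.02 m/s and distance of stand from where it was at the start of the episode below 0.03 m and horizontal distance between ingot and foot above 0.095 m); the robot touches nothing.
It fails at once if the robot pushes or lifts the stand with more than 6 N (contact force between any of the fingers, the arm and stand above 6 N).
It fails at once if the stand is tipped more than 12 degrees (angle between stand's own z axis and vertical above 0.21 rad).
It fails at once if the ladle, jar or crucible is moved more than 20 mm (distance of any of ladle, jar, crucible from where it was at the start of the episode above 0.02 m).
It also fails if it takes over 72 s, if anything falls off the work surface, if the arm or the gripper's body presses on something with over 40 N, if the wrist force passes 120 N, or if a joint passes its speed limit or range.

## Working session

There is one attempt and no reset: what is moved stays moved. The work goes in short steps, each a Python script; the robot and the scene stay as the last script left them, time stands still between calls to the robot, and variables do not carry over. Pictures are saved under pics/ and viewed, at most 10 in all, crops included, and the job is handed in when it is done.

```bash
ls; mkdir -p pics; cat > h.py <<'E'
import numpy as np, cv2
from bench import manip as m
def save(n,f):
    p,d=m.grab_frame(n); cv2.imwrite(f,p[:,:,::-1]); np.save(f[:-4]+'.npy',d); return p,d
def cloud(n,d):
    c=m.get_calibration(n);K=np.array(c['camera_matrix']);R=np.array(c['R']);t=np.array(c['t'])
    v,u=np.mgrid[0:d.shape[0],0:d.shape[1]]
    pts=np.stack([u,v],-1).reshape(-1,1,2).astype(float)
    s=cv2.undistortPoints(pts,K,np.array([c['k1'],0,0,0.])).reshape(d.shape+(2,))
    P=np.dstack([s*d[...,None],d]); W=(P-t)@R
    W[d==0]=np.nan
    return W
def pix(n,X):
    c=m.get_calibration(n);R=np.array(c['R'])
    return cv2.projectPoints(np.array(X,float).reshape(-1,3),cv2.Rodrigues(R)[0],np.array(c['t'],float),np.array(c['camera_matrix']),np.array([c['k1'],0,0,0.]))[0].reshape(-1,2)
E
python3 - <<'E'
from h import *
a,_=save('scene','pics/s0.png'); b,_=save('top','pics/t0.png')
cv2.imwrite('pics/t0b.png',cv2.resize(b[:,:,::-1],(800,600),interpolation=cv2.INTER_CUBIC))
for cam in('top','scene'):
  for n in ['rig','fulcrum_top','keeper_nose','stand','foot','rest','bar_grip','bar_toe','shim_tab','shim_tongue','ladle','jar','ingot','crucible']:
    for r in m.look_for(cam,n):
        if r['confidence']>.3: print(cam,n,round(r['confidence'],2),np.round(r['at'],3),np.round(pix(cam,r['at'])[0]))
print(m.current_time())
E
```

```text
pics
top rig 0.66 [ 0.736 -0.049  0.001] [262. 174.]
top fulcrum_top 0.87 [ 0.741 -0.054  0.006] [264. 172.]
top keeper_nose 0.79 [ 0.74  -0.052  0.007] [263. 172.]
top stand 0.82 [0.646 0.181 0.056] [188. 196.]
top foot 0.6 [0.64  0.183 0.062] [187. 197.]
top rest 0.79 [ 0.493 -0.29   0.016] [337. 250.]
top rest 0.56 [ 0.738 -0.05   0.002] [262. 173.]
top bar_grip 0.96 [ 0.474 -0.285  0.039] [337. 256.]
top bar_toe 0.73 [ 0.479 -0.281  0.037] [336. 255.]
top bar_toe 0.42 [0.514 0.367 0.008] [129. 238.]
top bar_toe 0.36 [ 0.738 -0.056  0.004] [264. 173.]
top shim_tab 0.81 [0.516 0.364 0.007] [130. 237.]
top shim_tab 0.56 [0.491 0.24  0.01 ] [169. 246.]
top shim_tab 0.43 [0.53  0.109 0.023] [211. 235.]
top shim_tongue 0.63 [0.518 0.364 0.009] [130. 237.]
top shim_tongue 0.54 [0.492 0.235 0.005] [170. 246.]
top ladle 0.76 [ 0.724 -0.349  0.023] [355. 178.]
top jar 0.58 [0.657 0.386 0.087] [119. 189.]
top jar 0.57 [ 0.478 -0.29   0.044] [339. 255.]
top ingot 0.77 [0.834 0.124 0.02 ] [210. 142.]
top ingot 0.52 [ 0.854 -0.01   0.02 ] [251. 137.]
top ingot 0.51 [0.531 0.111 0.021] [210. 23
[... 629 characters left out ...]
0.041] [251. 119.]
scene bar_grip 0.57 [ 0.738 -0.043  0.   ] [228. 206.]
scene bar_toe 0.9 [ 0.478 -0.268  0.04 ] [251. 120.]
scene bar_toe 0.59 [ 0.616 -0.384  0.042] [202. 118.]
scene shim_tab 0.75 [0.494 0.229 0.011] [341. 224.]
scene shim_tab 0.74 [0.51  0.372 0.008] [370. 261.]
scene shim_tongue 0.83 [0.492 0.224 0.008] [340. 223.]
scene shim_tongue 0.6 [0.515 0.375 0.008] [370. 263.]
scene ladle 0.91 [ 0.718 -0.353  0.031] [183. 138.]
scene jar 0.63 [0.678 0.404 0.082] [343. 298.]
scene ingot 0.61 [ 0.86  -0.004  0.024] [202. 232.]
scene ingot 0.57 [0.838 0.131 0.018] [233. 262.]
scene ingot 0.5 [0.533 0.107 0.019] [307. 202.]
scene crucible 0.67 [ 0.618 -0.383  0.041] [201. 118.]
1.5
```

View pics/t0b.png

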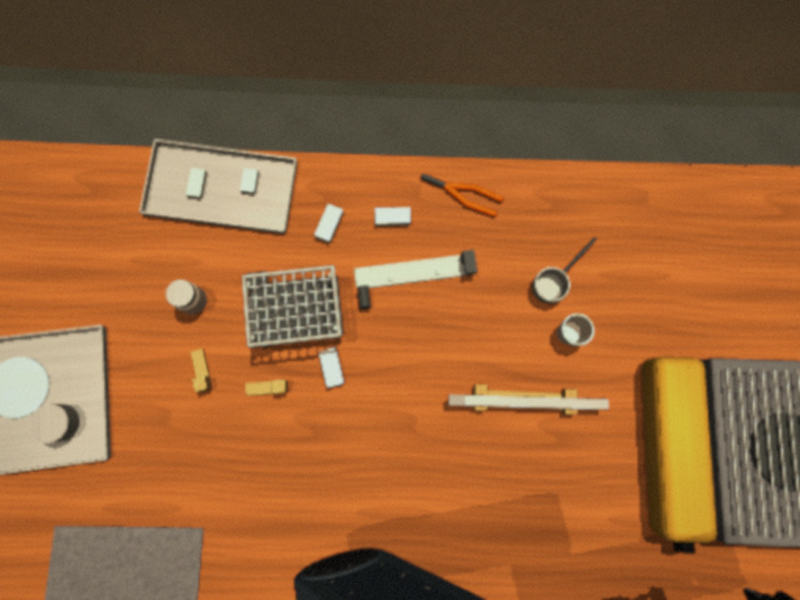

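View pics/s0.png

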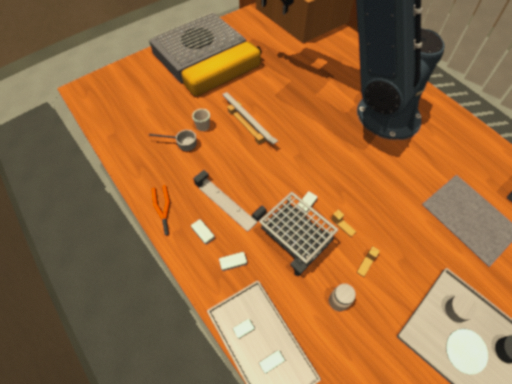

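```bash
cat > seg.py <<'E'
from h import *
def rect(P):
    r=cv2.minAreaRect(P[:,:2].astype(np.float32)*1000); b=cv2.boxPoints(r)
    return np.round(r[0],1),np.round(r[1],1),round(r[2],1)
if __name__=='__main__':
  boxes={'ingot':(.48,.58,.06,.16,.010,.03),'shim':(.47,.57,.33,.40,.004,.05),'shimtab':(.47,.57,.33,.40,.028,.05),
  'shim2':(.45,.53,.18,.28,.004,.05),'bar':(.40,.56,-.45,-.10,.033,.07),'rest':(.40,.56,-.45,-.10,.012,.033),'grill':(.52,.78,.03,.3,.085,.115),'base':(.52,.78,.03,.3,.048,.065),
  'block':(.62,.72,-.02,.07,.02,.045),'keeper':(.68,.80,-.28,-.15,.02,.05),'strip':(.66,.8,-.22,.06,.0025,.008)}
  for cam,f in(('top','pics/t0'),('scene','pics/s0')):
    W=cloud(cam,np.load(f+'.npy')).reshape(-1,3); W=W[~np.isnan(W[:,0])]
    g=W[(abs(W[:,0]-.55)<.05)&(abs(W[:,1])<.05)]; print(cam,'bench z',g[:,2].mean(),g[:,2].std())
    for n,b in boxes.items():
        P=W[(W[:,0]>b[0])&(W[:,0]<b[1])&(W[:,1]>b[2])&(W[:,1]<b[3])&(W[:,2]>b[4])&(W[:,2]<b[5])]
        if len(P)>4: print(n,len(P),*rect(P),'mean',np.round(P.mean(0)*1000,1),'zmax',round(P[:,2].max()*1000,1))
E
python3 seg.py; python3 - <<'E'
import cv2
b=cv2.imread('pics/t0.png');s=cv2.imread('pics/s0.png')
a=cv2.resize(b[160:290,100:260],(800,650)[:2],interpolation=cv2.INTER_CUBIC)[:,:]
c=cv2.resize(s[170:300,190:390],(800,520),interpolation=cv2.INTER_CUBIC)
cv2.imwrite('pics/c1.png',cv2.resize(a,(738,600))); cv2.imwrite('pics/c2.png',c)
E
```

```text
top bench z -0.00040213834577695494 0.0023458150817072935
ingot 267 [531.1 108.1] [75.  34.9] 15.4 mean [530.7 107.6  21.4] zmax 26.5
shim 246 [518.5 368.3] [85.5 44.6] 2.1 mean [514.2 365.2  19.6] zmax 43.6
shimtab 87 [490.9 359.3] [29.7 24.7] 22.8 mean [491.  358.6  38.5] zmax 43.6
shim2 230 [487.9 230. ] [71.8 93.9] 1.5 mean [487.7 231.7  17.4] zmax 44.7
bar 676 [ 477.1 -286.8] [309.8  38.7] 87.4 mean [ 473.3 -285.7   40.2] zmax 52.9
rest 161 [ 476.9 -294.6] [223.5  52.3] 89.6 mean [ 480.6 -291.1   28.6] zmax 33.0
grill 1345 [641.3 180. ] [140.3 181.2] 8.5 mean [639.5 179.6 105.4] zmax 113.0
base 1369 [651.7 181. ] [149.8 182.4] 8.4 mean [643.3 185.3  56.4] zmax 63.9
block 107 [677.   43.9] [43.6 23.8] 9.1 mean [676.6  43.9  30.4] zmax 37.4
keeper 128 [ 754.5 -170.9] [49.2 24.5] 8.4 mean [ 753.1 -170.1   39.1] zmax 47.0
strip 802 [729.7 -79.8] [139.3 279.5] 0.1 mean [731.6 -63.4   4.4] zmax 8.0
scene bench z -0.0010069190769064404 0.001894820052084115
ingot 184 [534.6 106.4] [76.3 35.3] 16.8 mean [531.2 106.5  20.4] zmax 25.9
shim 275 [520.6 368.1] [87.2 25.1] 17.6 mean [518.8 367.4  18.1] zmax 41.5
shimtab 85 [492.6 359.3] [28.7 24.6] 18.3 mean [495.3 360.1  38.2] zmax 41.5
shim2 241 [487.3 233.9] [47.4 80.9] 4.4 mean [492.8 229.   18.2] zmax 42.7
bar 384 [ 476.1 -284.8] [ 23.3 311.8] 0.3 mean [ 477.3 -272.    39.5] zmax 51.6
rest 144 [ 485.5 -301. ] [277.2  49.2] 86.2 mean [ 492.1 -285.5   26.3] zmax 32.7
grill 1391 [644.6 179.4] [140.2 179.4] 8.4 mean [646.3 180.8 104.8] zmax 111.8
base 1545 [653.6 180. ] [149.8 179.9] 8.3 mean [650.1 189.1  55.8] zmax 63.3
block 105 [680.1  45.3] [44.1 23.2] 6.8 mean [681.1  47.   29.5] zmax 37.3
keeper 137 [ 756.9 -171. ] [49.4 27.4] 8.8 mean [ 759.  -168.6   36. ] zmax 45.3
strip 557 [730.3 -78.5] [135.4 276.5] 0.8 mean [736.3 -51.2   4.1] zmax 7.7
```

View pics/c1.png

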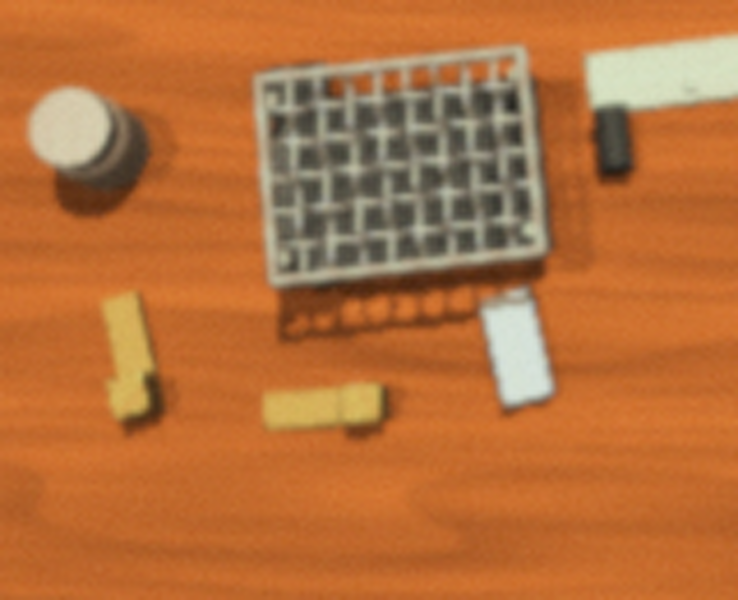

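View pics/c2.png

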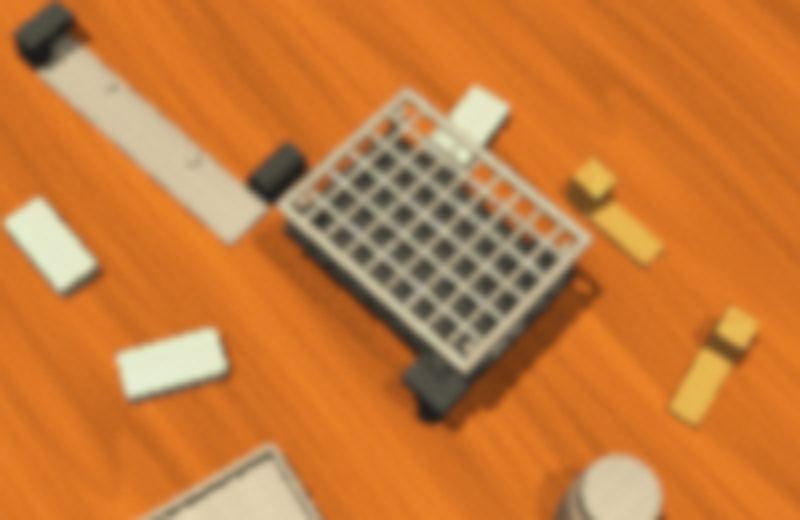

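The top picture shows three loose ingot-like blocks at about t0b px (329,222), (393,216) and (331,368). The last is nearest the base (0.532, 0.107) and sits in front of the front foot, so it is the one meant. There are two shims at (200,372) and (265,388). The first is farthest left (y≈0.36), so it is the one meant. Both crops confirm these choices. Next I measure the bar and check reach.

```bash
cat >> h.py <<'E'
D=np.pi/180
def rot(yaw,tilt=0):
    """tool x along heading yaw, fingers leaning forward by tilt (deg)"""
    c,s=np.cos(yaw*D),np.sin(yaw*D); ct,st=np.cos(tilt*D),np.sin(tilt*D)
    x=np.array([c*ct,s*ct,st]); z=np.array([c*st,s*st,-ct])
    return np.column_stack([x,np.cross(z,x),z])
def flip(R): return R@np.diag([-1,-1,1.])
def tcp(g,R,a=.019): return np.array(g,float)+a*R[:,2]
YAW=8.5
F=np.array([.6785,.0446]); S=np.array([.6529,.1812])
def W2(o,x,y,yaw=YAW):
    c,s=np.cos(yaw*D),np.sin(yaw*D); return o+np.array([c*x-s*y,s*x+c*y])
foot=W2(S,-.046,-.065)
def st(): print('t',round(m.current_time(),2),'tcp',np.round(m.current_ee_pos(),4),'F',np.round(m.current_force(),1),'w',round(m.current_grip_width(),3),'gf',round(m.current_grip_force(),1))
E
python3 - <<'E'
from h import *
print(np.round(m.current_tcp_rot(),2),foot)
for cam,f in(('top','pics/t0'),('scene','pics/s0')):
    W=cloud(cam,np.load(f+'.npy')).reshape(-1,3); W=W[~np.isnan(W[:,0])]
    P=W[(abs(W[:,0]-.477)<.04)&(W[:,1]>-.46)&(W[:,1]<-.1)&(W[:,2]>.034)]
    for y in np.arange(-.46,-.1,.02):
        Q=P[(P[:,1]>=y)&(P[:,1]<y+.02)]
        if len(Q): print(cam,round(y+.01,2),len(Q),np.round(np.r_[Q.mean(0),np.ptp(Q[:,0]),Q[:,1].min(),Q[:,1].max()]*1000,1))
def chk(n,g,R):
    for k,r in(('+',R),('-',flip(R))): q=m.inverse_kinematics(tcp(g,r),r); print(n,k,None if q is None else np.round(q,2))
chk('ingot',[.518,.103,.022],rot(16)); chk('bar',[.477,-.29,.035],rot(90))
chk('ins',[*W2(F,0,-.1),.07],rot(98.5,-16)); chk('ins',[*W2(F,0,-.1),.07],rot(98.5,16)); chk('park',[*W2(F,.013,-.1),.03],rot(106,5))
chk('shim',[.492,.359,.026],rot(17.6,35)); chk('shimin',[*(foot-.045*np.array([.989,.148])),.028],rot(8.5,35))
E
```

```text
[[ 0.95  0.33  0.  ]
 [ 0.33 -0.95 -0.  ]
 [ 0.    0.   -1.  ]] [0.61701288 0.11011474]
top -0.45 3 [ 475.1 -441.2   37.4    9.1 -442.  -440.2]
top -0.43 39 [ 472.  -430.3   39.8   15.6 -440.  -421.1]
top -0.41 41 [ 471.7 -410.    38.9   15.7 -419.9 -400.6]
top -0.39 40 [ 472.  -389.4   39.6   18.4 -398.2 -380.5]
top -0.37 48 [ 472.9 -370.2   39.6   27.7 -379.7 -360.3]
top -0.35 48 [ 471.7 -349.6   40.2   21.4 -359.5 -340.2]
top -0.33 51 [ 472.5 -330.4   39.5   21.6 -339.6 -320.6]
top -0.31 39 [ 474.1 -310.4   40.7   18.1 -320.  -300.9]
top -0.29 41 [ 473.9 -289.9   40.4   15.7 -299.5 -280.5]
top -0.27 40 [ 474.3 -269.6   39.9   18.4 -278.2 -261.5]
top -0.25 49 [ 474.2 -249.9   40.    18.7 -259.7 -240.2]
top -0.23 40 [ 473.5 -230.4   39.6   18.6 -238.6 -222.2]
top -0.21 48 [ 473.7 -210.    40.4   24.2 -219.3 -200.3]
top -0.19 37 [ 474.2 -190.    39.6   18.6 -197.8 -181.8]
top -0.17 42 [ 473.3 -169.9   39.6   15.6 -179.8 -160.3]
top -0.15 41 [ 474.  -149.2   43.3   18.6 -157.8 -141.2]
top -0.13 21 [ 473.8 -135.    48.2   18.3 -138.5 -131.7]
scene -0.45 2 [ 474.  -440.7   37.4    9.4 -
[... 842 characters left out ...]
ene -0.15 26 [ 477.  -149.6   42.6   21.9 -158.6 -140.4]
scene -0.13 18 [ 477.4 -133.3   46.3   19.9 -139.5 -128.9]
ingot + [ 0.11  0.66  1.85 -0.    0.64  1.4 ]
ingot - [ 0.11  0.66  1.85 -0.    0.64 -1.74]
bar + [-0.63  0.67  1.76 -0.    0.71 -0.63]
bar - [-0.63  0.67  1.76 -0.    0.71  2.51]
ins + [-0.05  0.81  1.39 -0.35  0.92  0.01]
ins - None
ins + [-0.24  0.85  1.29  0.29  1.12 -0.53]
ins - [-0.24  0.85  1.29  0.29  1.12  2.61]
park + [-0.17  0.9   1.29  0.09  0.99 -0.5 ]
park - [-0.17  0.9   1.29  0.09  0.99  2.64]
shim + [ 0.63  0.69  1.97  4.18  0.21 -2.33]
shim - [0.63 0.69 1.97 4.18 0.21 0.81]
shimin + [ 0.08  0.65  2.07  2.94  0.19 -1.43]
shimin - [0.08 0.65 2.07 2.94 0.19 1.71]
```

```bash
python3 - <<'E'
from h import *
R=rot(16); g=np.array([.5185,.1034])
m.move_ptp([*g,.07],R); st()
m.move_l([*g,.004],max_speed=.2); m.set_gripper(0.2,60); st()
m.move_l([*g,.05],max_speed=.25)
n=g+[-.125,-.0]
m.move_l([*n,.05],max_speed=.3); m.move_l([*n,.0045],max_speed=.15); st()
m.set_gripper(0.75); m.move_l([*n,.07],max_speed=.3); st()
Rb=rot(89.7); b=[.4757,-.2925]
m.move_ptp([*b,.09],Rb); st()
save('scene','pics/s1.png')
W=cloud('scene',np.load('pics/s1.npy')).reshape(-1,3)
P=W[(W[:,0]>.33)&(W[:,0]<.58)&(abs(W[:,1]-.1)<.07)&(W[:,2]>.01)&(W[:,2]<.03)]
from seg import rect; print(rect(P),P[:,2].mean())
E
```

```text
t 4.08 tcp [0.5188 0.1028 0.0702] F [-0.3 -0.5  0.9] w 1.003 gf 0.0
t 5.08 tcp [0.519  0.1035 0.005 ] F [-1.7 -1.   8.2] w 0.39 gf 60.5
t 6.43 tcp [0.3942 0.1033 0.0038] F [ 0.1 -0.8 -2.5] w 0.392 gf 65.4
t 7.2 tcp [0.3942 0.1035 0.071 ] F [-0.3 -0.6 -1.1] w 0.748 gf 0.0
t 8.99 tcp [ 0.4756 -0.2918  0.0895] F [-0.3  1.   0.4] w 0.747 gf 0.0
(array([408.2, 107.5]), array([78.6, 35.6]), 14.0) 0.020251351444931294
```

```bash
cat >> h.py <<'E'
RY=9.0
def bar(t,d,sg,th=0,a=.019):
    """bar over fulcrum, tilt t deg (toe up +), centre line d mm from crest axis, grip sg mm short, swing th deg -> tcp,R"""
    c,s=np.cos(t*D),np.sin(t*D)
    y=-d*s-sg*c; z=22+d*c-sg*s
    R=rot(90+RY+th,t); g=[*W2(F,0,y/1000,RY+th),z/1000]
    return tcp(g,R,a),R
E
python3 - <<'E'
from h import *
import sys
for a in((-22,18.8,160),(-22,18.8,98),(6.5,17,98),(6.5,17,98,7.6)): print(a,m.inverse_kinematics(*bar(*a)))
m.move_l([.4757,-.2925,.016],max_speed=.2); m.set_gripper(0.05,120); st()
m.move_l([.4757,-.2925,.11],max_speed=.25); st()
p,R=bar(-22,18.8,155); m.move_ptp(p+[0,0,.03],R); st()
save('scene','pics/s2.png'); p2,_=save('top','pics/t2.png')
a=cv2.imread('pics/s2.png')[130:290,130:350]; b=cv2.imread('pics/t2.png')[140:270,180:380]
cv2.imwrite('pics/v2.png',np.vstack([cv2.resize(a,(440,320)),cv2.resize(b,(440,286))])[:600])
E
```

```text
(-22, 18.8, 160) [-0.07362375  0.78173037  1.37841501 -0.46707312  0.94399713  0.03948096]
(-22, 18.8, 98) [ 0.00928828  0.80186428  1.40684872 -0.47983674  0.93169622  0.14176683]
(6.5, 17, 98) [-0.18160472  0.88273979  1.33400789  0.13010388  0.96665549 -0.41489995]
(6.5, 17, 98, 7.6) [-0.17234755  0.90761596  1.28040759  0.12013029  1.00758878 -0.52900965]
t 10.05 tcp [ 0.4761 -0.2928  0.0173] F [-3.9  1.5 10.4] w 0.205 gf 117.1
t 10.57 tcp [ 0.4752 -0.2921  0.1091] F [ 1.  -0.2 -4.3] w 0.207 gf 117.6
t 11.73 tcp [ 0.7001 -0.0987  0.109 ] F [ 0.   0.  -3.9] w 0.205 gf 117.5
```

View pics/v2.png

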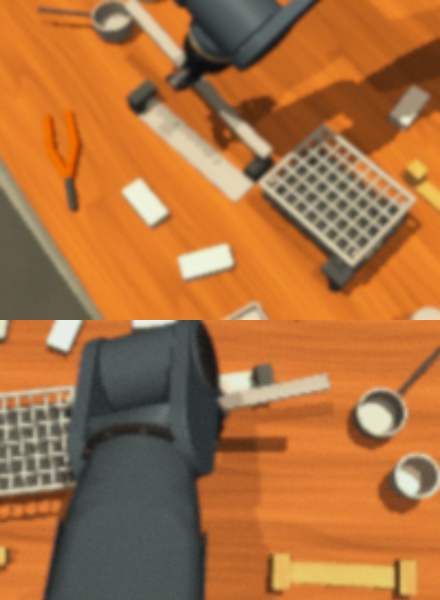

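The bar is held with the handle raised and the toe (crop about 255,150) directly over the fulcrum block. I'll slide it in and sense the contact.

```bash
python3 - <<'E'
from h import *
p,R=m.current_ee_pos(),np.array(m.current_tcp_rot()); g=np.array(p)-.019*R[:,2]
B=np.column_stack([R[:,0],-R[:,1],-R[:,2]])   # bar axes
for cam,f in(('scene','pics/s2'),('top','pics/t2')):
    W=cloud(cam,np.load(f+'.npy')).reshape(-1,3);W=W[~np.isnan(W[:,0])]
    L=(W-g)@B*1000
    for a,b in((60,130),(130,180),(-170,-80)):
        Q=L[(L[:,0]>a)&(L[:,0]<b)&(abs(L[:,1])<25)&(L[:,2]>-4)&(L[:,2]<25)]
        if len(Q)>5: print(cam,a,len(Q),np.round(Q.mean(0),1),np.round(Q.min(0),1),np.round(Q.max(0),1))
q,R=bar(-22,18.8,155); m.move_l(q,R,max_speed=.1); st()
for sg in(130,110,98):
    m.move_l(bar(-22,18.8,sg)[0],max_speed=.06); st()
for d in(17.8,17,16.2):
    m.move_l(bar(-22,d,98)[0],max_speed=.03); st()
E
```

```text
scene 60 153 [95.5 -1.3  1.2] [ 60.3 -11.2  -3.6] [129.7   9.8   5.8]
scene 130 81 [147.3  -1.4   5.6] [131.  -10.8  -2.7] [163.3  10.3  12.5]
scene -170 151 [-115.9   -0.9    2. ] [-150.1  -11.9   -3.7] [-80.3  11.3   5.7]
top -170 182 [-116.4    1.9    2.3] [-150.4   -9.3   -3.5] [-81.   11.7   7.9]
t 12.28 tcp [ 0.7006 -0.0975  0.0789] F [-0.4  0.4 -4.5] w 0.206 gf 117.6
t 12.85 tcp [ 0.6974 -0.0742  0.0706] F [ 0.4 -0.6 -3.8] w 0.208 gf 117.6
t 13.33 tcp [ 0.6944 -0.0559  0.0629] F [ 0.2  0.  -3.5] w 0.205 gf 117.6
t 13.68 tcp [ 0.6926 -0.0448  0.0583] F [ 0.2 -0.5 -3.1] w 0.207 gf 117.6
t 13.93 tcp [ 0.6929 -0.0456  0.0577] F [-0.5  2.4 -3.1] w 0.204 gf 117.7
t 14.18 tcp [ 0.693  -0.0459  0.0571] F [ 0.2  0.6 -1.1] w 0.207 gf 117.8
t 14.43 tcp [ 0.693  -0.0462  0.0563] F [-0.1 -0.1  0. ] w 0.205 gf 118.0
```

```bash
python3 - <<'E'
from h import *
for t in(-16,-10,-6,-2,2,5,6.5):
    m.move_l(*bar(t,17,98),max_speed=.05); st()
    if abs(np.array(m.current_force())).max()>70: print('stop'); break
save('scene','pics/s3.png')
W=cloud('scene',np.load('pics/s3.npy')).reshape(-1,3);W=W[~np.isnan(W[:,0])]
P=W[(W[:,0]>.52)&(W[:,0]<.78)&(W[:,1]>.03)&(W[:,1]<.3)&(W[:,2]>.085)&(W[:,2]<.14)]
A=np.c_[P[:,:2],np.ones(len(P))]; k=np.linalg.lstsq(A,P[:,2],rcond=None)[0]; print('grill slope deg',np.degrees(np.arctan(k[:2])), 'n',len(P))
p,R=np.array(m.current_ee_pos()),np.array(m.current_tcp_rot()); g=p-.019*R[:,2]
B=np.column_stack([R[:,0],-R[:,1],-R[:,2]]); L=(W-g)@B*1000
Q=L[(L[:,0]<-60)&(L[:,0]>-150)&(abs(L[:,1])<25)&(L[:,2]>-4)&(L[:,2]<25)]
print('handle',len(Q),Q.mean(0),np.polyfit(Q[:,0],Q[:,2],1), 'tilt',np.degrees(np.arcsin(R[2,0])))
E
```

```text
t 14.78 tcp [ 0.6933 -0.0498  0.0473] F [-0.3 -1.1 -0.1] w 0.205 gf 117.9
t 15.13 tcp [ 0.6935 -0.051   0.0371] F [ 0.6  0.5 -0.8] w 0.204 gf 118.0
t 15.42 tcp [ 0.6938 -0.0504  0.0307] F [-2.1  8.1  3.3] w 0.202 gf 118.6
t 15.7 tcp [ 0.6937 -0.0505  0.0239] F [-2.1  9.8  4.2] w 0.206 gf 118.6
t 15.98 tcp [ 0.6936 -0.0503  0.0171] F [-2.6  9.3  4.5] w 0.204 gf 118.6
t 16.23 tcp [ 0.6936 -0.0499  0.0121] F [-2.1  8.9  4. ] w 0.208 gf 118.5
t 16.48 tcp [ 0.6936 -0.0495  0.0097] F [-2.7  9.5  5.8] w 0.203 gf 118.6
grill slope deg [ 1.11676213 -5.6535263 ] n 1431
handle 119 [-108.69884546   -3.6142421     3.00707948] [-0.0306323  -0.32261635] tilt 6.470119264438535
```

```bash
python3 - <<'E'
from h import *
for th in(2,4,6,7.5):
    m.move_l(*bar(6.6,17,98,th),max_speed=.04); st()
for t in(5.9,5.3):
    m.move_l(*bar(t,17,98,7.5),max_speed=.03); st()
save('scene','pics/s4.png')
a=cv2.imread('pics/s4.png')[130:290,160:370]; cv2.imwrite('pics/v4.png',cv2.resize(a,(787,600),interpolation=cv2.INTER_CUBIC))
E
```

```text
t 16.78 tcp [ 0.6971 -0.0492  0.0096] F [-1.2  7.2  5. ] w 0.202 gf 118.6
t 17.03 tcp [ 0.7005 -0.0488  0.0096] F [-1.   6.1  5.6] w 0.207 gf 118.6
t 17.28 tcp [ 0.7039 -0.0483  0.0094] F [-1.1  6.5  6. ] w 0.204 gf 118.7
t 17.53 tcp [ 0.7063 -0.0479  0.0093] F [-1.3  5.3  6.1] w 0.208 gf 118.7
t 17.78 tcp [ 0.7063 -0.0486  0.0102] F [0.2 4.1 3.7] w 0.206 gf 118.4
t 18.03 tcp [ 0.7063 -0.049   0.0111] F [0.4 1.1 2.5] w 0.202 gf 118.3
```

View pics/v4.png

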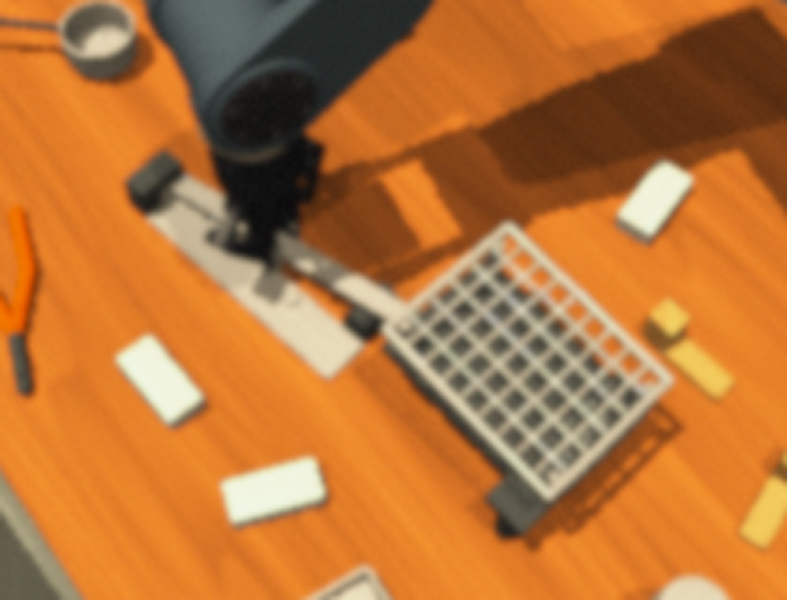

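The bar's handle runs under the keeper's nose (crop about 155,190) and the stand leans back. I'll ease it up to the nose and let go.

```bash
python3 - <<'E'
from h import *
m.move_l(*bar(4.7,17,98,7.5),max_speed=.03); st()
m.set_gripper(.45); m.dwell(.35); st()
p,R=bar(4.7,17,98,7.5)
m.move_l(p-.06*R[:,2],max_speed=.25)
save('scene','pics/s5.png');save('top','pics/t5.png')
for cam,f in(('scene','pics/s5'),('top','pics/t5')):
    W=cloud(cam,np.load(f+'.npy')).reshape(-1,3);W=W[~np.isnan(W[:,0])]
    P=W[(W[:,0]>.52)&(W[:,0]<.78)&(W[:,1]>.03)&(W[:,1]<.3)&(W[:,2]>.085)&(W[:,2]<.14)]
    A=np.c_[P[:,:2],np.ones(len(P))]; k=np.linalg.lstsq(A,P[:,2],rcond=None)[0]; print(cam,'slope',np.degrees(np.arctan(k[:2])))
    from seg import rect; print('grill',rect(P))
    g=p-.019*R[:,2]; B=np.column_stack([R[:,0],-R[:,1],-R[:,2]]); L=(W-g)@B*1000
    Q=L[(L[:,0]<-20)&(L[:,0]>-110)&(abs(L[:,1])<25)&(L[:,2]>-4)&(L[:,2]<25)]
    if len(Q)>9: print('handle',len(Q),Q.mean(0),np.polyfit(Q[:,0],Q[:,2],1),np.polyfit(Q[:,0],Q[:,1],1))
# reach checks for shim
u=np.array([np.cos(8.5*D),np.sin(8.5*D)])
for tl in(34,37,40):
    for n,g,y in(('up',[.492,.359,.09],17.6),('shim',[.492,.359,.027],17.6),('far',[*(foot-.13*u),.03],8.5),('in',[*(foot-.05*u),.029],8.5)):
        for k,r in(('+',rot(y,tl)),('-',flip(rot(y,tl)))):
            q=m.inverse_kinematics(tcp(g,r),r); print(tl,n,k,None if q is None else np.round(q,2))
E
```

```text
t 18.33 tcp [ 0.7064 -0.0493  0.0121] F [ 2.  -1.8  1.5] w 0.202 gf 118.3
t 19.02 tcp [ 0.7061 -0.0489  0.0119] F [-1.1  0.4 -0.4] w 0.449 gf 0.0
scene slope [ 0.84222058 -5.02744569]
grill (array([640. , 182.1]), array([142. , 178.3]), 5.6)
handle 32 [-83.67044331  -6.89915766   1.67488432] [-0.05453357 -2.88796377] [ -0.04047032 -10.28532694]
top slope [ 0.57020143 -5.50956638]
grill (array([637.4, 182.7]), array([140.2, 179.6]), 6.2)
34 up + None
34 up - [ 0.62  0.55  1.97 -1.28  0.18 -0.03]
34 shim + [ 0.62  0.68  1.97  4.29  0.19 -2.45]
34 shim - [0.62 0.68 1.97 4.29 0.19 0.69]
34 far + [ 0.07  0.59  2.26  2.99  0.3  -1.49]
34 far - [0.07 0.59 2.26 2.99 0.3  1.65]
34 in + [ 0.08  0.64  2.07  2.92  0.17 -1.41]
34 in - [0.08 0.64 2.07 2.92 0.17 1.73]
37 up + [ 0.63  0.56  1.99  4.57  0.19 -2.74]
37 up - [0.63 0.56 1.99 4.57 0.19 0.4 ]
37 shim + [ 0.63  0.69  1.99  4.03  0.25 -2.18]
37 shim - [0.63 0.69 1.99 4.03 0.25 0.96]
37 far + [ 0.07  0.6   2.29  3.01  0.39 -1.52]
37 far - [0.07 0.6  2.29 3.01 0.39 1.62]
37 in + [ 0.08  0.65  2.09  2.98  0.26 -1.47]
37 in - [0.08 0.65 2.09 2.98 0.26 1.67]
40 up + [ 0.64  0.56  2.02  4.24  0.24 -2.4 ]
40 up - [0.64 0.56 2.02 4.24 0.24 0.74]
40 shim + [ 0.64  0.7   2.01  3.87  0.32 -2.01]
40 shim - [0.64 0.7  2.01 3.87 0.32 1.13]
40 far + [ 0.06  0.62  2.31  3.02  0.49 -1.53]
40 far - [0.06 0.62 2.31 3.02 0.49 1.61]
40 in + [ 0.08  0.67  2.12  3.01  0.34 -1.5 ]
40 in - [0.08 0.67 2.12 3.01 0.34 1.64]
```

```bash
cat >> h.py <<'E'
TL=38; foot=np.array([.6105,.1048])
def shim(tab,z,yaw,back=.003):
    """tool pose for tab centre xy, underside height z"""
    u=np.array([np.cos(yaw*D),np.sin(yaw*D)]); R=flip(rot(yaw,TL))
    return tcp([*(np.array(tab)-back*u),z+.027],R),R
E
python3 - <<'E'
from h import *
m.move_l([.56,.0,.24],max_speed=.4); m.set_gripper(.6)
tab=np.array([.4925,.3593]); p,R=shim(tab,0,17.6)
q=m.inverse_kinematics(p,R); print(np.round(q,2))
m.move_ptp(p-.08*R[:,2]+[0,0,.02],R); st()
m.move_l(p,max_speed=.15); st()
save('scene','pics/s6.png'); save('top','pics/t6.png')
a=cv2.imread('pics/s6.png')[190:310,300:420]; b=cv2.imread('pics/t6.png')[190:310,80:200]
cv2.imwrite('pics/v6.png',np.hstack([cv2.resize(a,(400,400)),cv2.resize(b,(400,400))]))
E
```

```text
[0.64 0.69 2.   3.96 0.28 1.04]
t 24.14 tcp [0.4541 0.347  0.0952] F [0.3 0.3 0.8] w 0.599 gf 0.0
t 24.93 tcp [0.5006 0.3619 0.0124] F [-0.1  0.5  0.5] w 0.601 gf 0.0
```

View pics/v6.png

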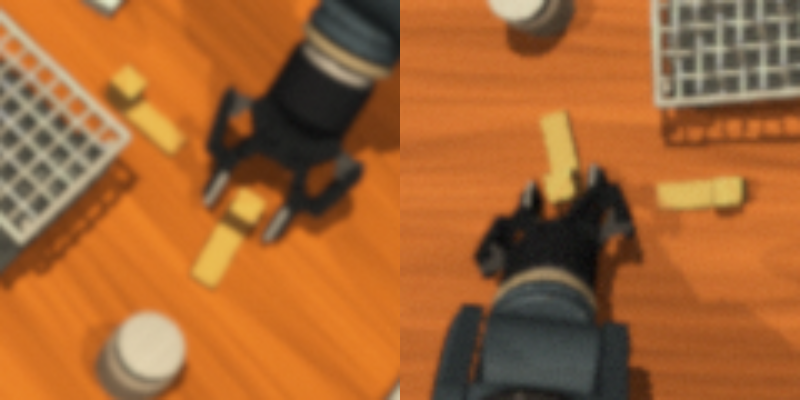

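The fingers straddle the tab of the left-most shim (scene crop about 240,205). I'll grip it and carry it to the entry point.

```bash
python3 - <<'E'
from h import *
from seg import rect
m.set_gripper(.1,50); st()
p=np.array(m.current_ee_pos())
m.move_l(p+[-.05,-.01,.075],max_speed=.3)
u=np.array([np.cos(6*D),np.sin(6*D)])
q,R=shim(foot-.135*u,.02,6); m.move_ptp(q,R); st()
save('scene','pics/s7.png'); save('top','pics/t7.png')
p,Rc=np.array(m.current_ee_pos()),np.array(m.current_tcp_rot())
g=p-.019*Rc[:,2]
for cam,f in(('scene','pics/s7'),('top','pics/t7')):
    W=cloud(cam,np.load(f+'.npy')).reshape(-1,3);W=W[~np.isnan(W[:,0])]
    c=g[:2]+.003*u+.045*u
    L=(W-[*c,0]); X=L[:,:2]@u*1000; Y=L[:,:2]@np.array([-u[1],u[0]])*1000; Z=W[:,2]*1000
    k=(abs(X)<35)&(abs(Y)<25)&(Z>12)&(Z<45); print(cam,k.sum(),'tongue about +.042',X[k].max(),np.percentile(Y[k],[2,50,98]))
    k&=(X>-20); print(' z slope along x,y',np.linalg.lstsq(np.c_[X[k],Y[k],np.ones(k.sum())],Z[k],rcond=None)[0])
    P=W[(W[:,0]>.55)&(W[:,0]<.78)&(W[:,1]>.03)&(W[:,1]<.3)&(W[:,2]>.085)&(W[:,2]<.14)]
    print('grill',rect(P),np.degrees(np.arctan(np.linalg.lstsq(np.c_[P[:,:2],np.ones(len(P))],P[:,2],rcond=None)[0][:2])))
    Q=W[(W[:,0]>.68)&(W[:,0]<.80)&(W[:,1]>-.24)&(W[:,1]<.03)&(W[:,2]>.012)&(W[:,2]<.047)]
    for y in(-.19,-.15,-.12,-.09,-.06,-.03,0): 
        q=Q[(abs(Q[:,1]-y)<.008)]; print('  bar',y,len(q),np.round(q.mean(0)*1000,1) if len(q) else '')
E
```

```text
t 25.39 tcp [0.5009 0.3621 0.0127] F [-3.1 -1.   6.9] w 0.276 gf 49.6
t 27.18 tcp [0.4851 0.0918 0.0317] F [-0.4 -0.3  0.3] w 0.272 gf 49.0
scene 138 tongue about +.042 29.20044934714137 [-15.06227244  -0.18843199  12.84132365]
 z slope along x,y [-4.65443910e-02 -4.24087328e-03  2.56504813e+01]
grill (array([640.1, 182. ]), array([141.1, 178.9]), 5.5) [ 0.80484148 -5.01006918]
  bar -0.19 11 [ 747.  -184.7   37.6]
  bar -0.15 47 [ 751.4 -152.5   25.6]
  bar -0.12 30 [ 730.  -120.3   27.6]
  bar -0.09 30 [720.8 -90.7  30.1]
  bar -0.06 30 [711.5 -59.9  32.1]
  bar -0.03 32 [703.6 -29.8  35.2]
  bar 0 35 [6.944e+02 1.000e-01 3.840e+01]
top 144 tongue about +.042 24.752391939402802 [-10.09730731   1.60324678  13.51725459]
 z slope along x,y [ 9.77599922e-03 -8.00514077e-03  2.63648157e+01]
grill (array([637.6, 182.9]), array([140.4, 179.6]), 6.0) [ 0.5012175  -5.46442636]
  bar -0.19 23 [ 743.7 -189.7   26.8]
  bar -0.15 38 [ 740.3 -151.7   26.1]
  bar -0.12 32 [ 724.  -119.4   27.6]
  bar -0.09 34 [715.4 -89.8  31.3]
  bar -0.06 34 [706.7 -60.8  34.3]
  bar -0.03 34 [697.5 -28.7  36.2]
  bar 0 32 [689.6  -0.9  38.8]
```

```bash
python3 - <<'E'
from h import *
u=np.array([np.cos(6*D),np.sin(6*D)])
m.move_l(shim(foot-.135*u,.002,6)[0],max_speed=.1); st()
for k in(.10,.085,.07,.055,.045):
    m.move_l(shim(foot-k*u,.002,6)[0],max_speed=.06); st()
    if abs(np.array(m.current_force())).max()>6: print('contact'); break
save('scene','pics/s8.png'); save('top','pics/t8.png')
a=cv2.imread('pics/s8.png')[150:270,240:400]; b=cv2.imread('pics/t8.png')[170:290,140:300]
cv2.imwrite('pics/v8.png',np.hstack([cv2.resize(a,(400,300)),cv2.resize(b,(400,300))]))
E
```

```text
t 27.61 tcp [0.4847 0.092  0.0138] F [ 0.1  0.2 -1.2] w 0.27 gf 49.1
t 28.34 tcp [0.5194 0.0952 0.0139] F [ 0.7 -0.2  0. ] w 0.275 gf 49.0
t 28.74 tcp [0.5349 0.0969 0.014 ] F [-0.2 -0.5 -0. ] w 0.272 gf 49.0
t 29.14 tcp [0.5498 0.0984 0.014 ] F [ 0.1 -0.2 -0. ] w 0.273 gf 49.0
t 29.54 tcp [0.5647 0.1    0.0141] F [-0.9 -0.3  0.3] w 0.275 gf 49.0
t 29.86 tcp [0.5747 0.101  0.0141] F [ 0.   0.4 -0.5] w 0.269 gf 49.0
```

View pics/v8.png

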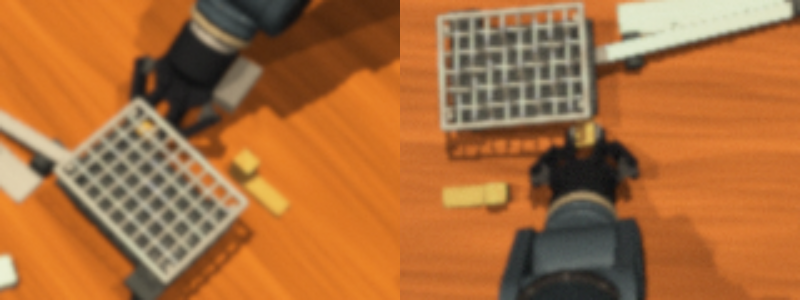

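```bash
python3 - <<'E'
from h import *
u=np.array([np.cos(6*D),np.sin(6*D)])
q=shim(foot-.045*u,0.0,6)[0]
m.move_l(q-[0,0,.0005],max_speed=.03); st()
m.set_gripper(.5); st()
m.move_l(q-np.r_[.06*u,-.01],max_speed=.2)
m.move_l([.46,.05,.22],max_speed=.4)
save('scene','pics/s9.png'); save('top','pics/t9.png')
for cam,f in(('scene','pics/s9'),('top','pics/t9')):
    W=cloud(cam,np.load(f+'.npy')).reshape(-1,3);W=W[~np.isnan(W[:,0])]
    L=(W-[*(foot-.045*u),0])*1000; X=L[:,:2]@u; Y=L[:,:2]@np.array([-u[1],u[0]])
    k=(abs(X)<25)&(abs(Y)<25)&(L[:,2]>28)&(L[:,2]<46); print(cam,k.sum(),'tab err',np.round([X[k].mean(),Y[k].mean(),L[k,2].mean(),X[k].min(),X[k].max()],1))
for n in('shim_tongue','shim_tab'):
    for r in m.look_for('top',n): print(n,np.round(r['at'],3),round(r['confidence'],2))
R=bar(4.7,17,98,7.5); print(m.inverse_kinematics(*R)); st()
E
```

```text
t 30.21 tcp [0.5747 0.1011 0.0125] F [-7.6 -1.  15. ] w 0.271 gf 51.4
t 30.53 tcp [0.5743 0.101  0.0113] F [-0.1  0.  -0.1] w 0.502 gf 0.0Traceback (most recent call last):
  File "<stdin>", line 7, in <module>
bench.Unreachable: the arm cannot follow that straight line within its joint ranges
```

```bash
python3 - <<'E'
from h import *
u=np.array([np.cos(6*D),np.sin(6*D)])
p=np.array(m.current_ee_pos()); print(p)
q=m.inverse_kinematics(p+[-.06,-.02,.1],np.array(m.current_tcp_rot())); print(q)
if q is not None: m.move_j(q)
Rb=bar(4.7,17,98,7.5)[1]; m.move_ptp([.60,-.06,.22],Rb); st()
print(np.round(m.current_qpos(),2))
save('scene','pics/s9.png'); save('top','pics/t9.png')
for cam,f in(('scene','pics/s9'),('top','pics/t9')):
    W=cloud(cam,np.load(f+'.npy')).reshape(-1,3);W=W[~np.isnan(W[:,0])]
    L=(W-[*(foot-.045*u),0])*1000; X=L[:,:2]@u; Y=L[:,:2]@np.array([-u[1],u[0]])
    k=(abs(X)<25)&(abs(Y)<25)&(L[:,2]>28)&(L[:,2]<46)
    if k.sum(): print(cam,k.sum(),'tab err',np.round([X[k].mean(),Y[k].mean(),L[k,2].mean(),X[k].min(),X[k].max()],1))
E
```

```text
[0.51503568 0.09475134 0.02223304]
[0.03812172 0.23844568 2.38964878 2.87245837 0.15472057 1.78447606]
t 33.92 tcp [ 0.5999 -0.0596  0.2195] F [-0.6  0.5 -0. ] w 0.497 gf 0.0
[-0.21  0.47  1.5   0.08  1.21 -0.52]
scene 27 tab err [ -1.   -1.7  38.1 -10.2   8.7]
top 67 tab err [ -0.7   0.3  39.1 -13.1  12.3]
```

```bash
cat > chk.py <<'E'
from h import *
from seg import rect
def chk(tag):
    save('scene',f'pics/s{tag}.png'); save('top',f'pics/t{tag}.png'); out=[]
    for cam,f in(('scene',f'pics/s{tag}'),('top',f'pics/t{tag}')):
        W=cloud(cam,np.load(f+'.npy')).reshape(-1,3);W=W[~np.isnan(W[:,0])]
        P=W[(W[:,0]>.55)&(W[:,0]<.78)&(W[:,1]>.03)&(W[:,1]<.3)&(W[:,2]>.09)&(W[:,2]<.14)]
        sl=np.degrees(np.arctan(np.linalg.lstsq(np.c_[P[:,:2],np.ones(len(P))],P[:,2],rcond=None)[0][:2]))
        r=rect(P); print(cam,'grill',r,sl.round(2)); out.append((r[0],r[1],r[2],np.hypot(*sl)))
        k=(abs(W[:,0]-.566)<.025)&(abs(W[:,1]-.1)<.025)&(W[:,2]>.03)&(W[:,2]<.046)
        if k.sum()>5: print(' tab',k.sum(),np.round(W[k].mean(0)*1000,1))
    c=np.mean([o[0] for o in out],0); a=np.mean([o[2] if o[2]<45 else o[2]-90 for o in out]); t=np.mean([o[3] for o in out])*D
    y=-65*np.cos(t)-104*np.sin(t); ft=W2(c,-36,y,a); print('foot est',ft.round(1),'yaw',a)
E
python3 - <<'E'
from chk import *
p,R=bar(4.7,17,98,7.5)
m.move_ptp(p-.06*R[:,2],R); m.move_l(p,max_speed=.15); st()
m.set_gripper(.05,120); st()
for t in(5.6,6.7): m.move_l(*bar(t,17,98,7.5),max_speed=.03); st()
for th in(5,2.5,.8): m.move_l(*bar(6.7,17,98,th),max_speed=.05); st()
chk('10')
E
```

```text
t 35.33 tcp [ 0.7067 -0.0491  0.0133] F [ 0.8 -0.1  1. ] w 0.503 gf 0.0
t 35.67 tcp [ 0.707  -0.0491  0.0133] F [ 0.7 -0.8  6.4] w 0.205 gf 117.2
t 35.92 tcp [ 0.7068 -0.0488  0.0116] F [ 0.2 -0.1  5.8] w 0.205 gf 117.3
t 36.17 tcp [ 0.707  -0.0484  0.0102] F [-1.3  1.4  8.3] w 0.204 gf 117.8
t 36.42 tcp [ 0.7027 -0.0497  0.0101] F [-1.8 -1.2  7.9] w 0.201 gf 117.8
t 36.67 tcp [ 0.6983 -0.0507  0.0097] F [-0.6 -0.   5.3] w 0.205 gf 117.5
t 36.92 tcp [ 0.6955 -0.0512  0.0096] F [-0.5 -0.3  4.9] w 0.201 gf 117.5
scene grill (array([643. , 184.1]), array([142. , 177.8]), 6.9) [ 1.01 -5.75]
 tab 32 [566.3  98.9  38.7]
top grill (array([639.6, 186.4]), array([140.3, 176.8]), 7.5) [ 0.81 -6.27]
 tab 68 [564.9 100.3  39.5]
foot est [615.1 105.7] yaw 7.2
```

```bash
python3 - <<'E'
from chk import *
sgf=lambda t:161-(59+31*np.sin(t*D))/np.cos(t*D)
for t in(4,2,0,-2,-4,-7,-11,-16,-22):
    m.move_l(*bar(t,17.0 if t>-8 else 17.6,sgf(t),.8),max_speed=.05); st()
m.move_l(bar(-22,18.8,sgf(-22),.8)[0],max_speed=.05)
m.move_l(bar(-22,18.8,165,.8)[0],max_speed=.12); st()
m.move_l(bar(-22,18.8,165,.8)[0]+[0,-.02,.06],max_speed=.2)
m.move_ptp([.4757,-.2925,.09],rot(89.7)); st()
chk('11')
b=cv2.imread('pics/t11.png')[150:290,120:400]; cv2.imwrite('pics/v11.png',cv2.resize(b,(800,400),interpolation=cv2.INTER_CUBIC))
E
```

```text
t 37.27 tcp [ 0.6957 -0.0536  0.0139] F [-1.3 -3.5  4.2] w 0.206 gf 117.5
t 37.52 tcp [ 0.6958 -0.0549  0.017 ] F [-1.  -2.3  4.8] w 0.203 gf 117.6
t 37.77 tcp [ 0.6959 -0.0559  0.0202] F [-2.6 -2.1  5.4] w 0.207 gf 117.7
t 38.02 tcp [ 0.696  -0.0569  0.0236] F [-2.5 -2.1  5.6] w 0.207 gf 117.6
t 38.27 tcp [ 0.6961 -0.0573  0.0268] F [-0.6  1.1 -0.9] w 0.203 gf 117.3
t 38.53 tcp [ 0.6964 -0.0583  0.0326] F [-0.4  1.3  0.2] w 0.201 gf 117.3
t 38.85 tcp [ 0.6963 -0.0587  0.0406] F [-0.4  3.5 -0.9] w 0.198 gf 117.3
t 39.19 tcp [ 0.6962 -0.0582  0.0501] F [ 0.4  3.4 -1. ] w 0.204 gf 117.3
t 39.58 tcp [ 0.6958 -0.0561  0.0613] F [ 0.6  2.2 -1.7] w 0.205 gf 117.3
t 40.43 tcp [ 0.7042 -0.1062  0.0832] F [-0.4  0.3 -4.4] w 0.207 gf 117.3
t 42.02 tcp [ 0.4766 -0.292   0.0899] F [ 0.3  0.7 -4.5] w 0.204 gf 117.4
scene grill (array([644.1, 178.3]), array([141.2, 178.9]), 7.2) [ 0.51 -2.95]
 tab 40 [567.7 100.   37.9]
top grill (array([641. , 178.9]), array([140.2, 180.6]), 7.7) [ 0.19 -3.46]
 tab 68 [564.9 100.3  39.3]
foot est [616.  103.8] yaw 7.45
```

View pics/v11.png

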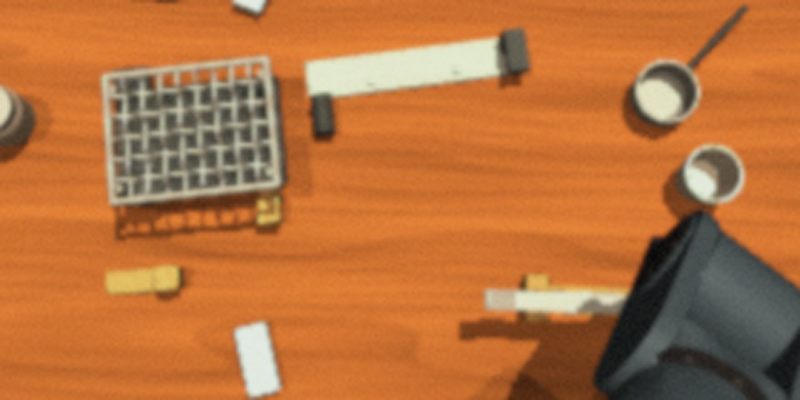

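The stand rests on the shim, tilted about 3.2° (about 8 mm at the foot), with the tab at crop (268,208) beside the base. The bar is out, above its rest. I'll lay it down and hand in.

```bash
python3 - <<'E'
from chk import *
m.move_l([.4757,-.2925,.03],max_speed=.2); m.move_l([.4757,-.2925,.0165],max_speed=.04); st()
m.set_gripper(.5); m.move_l([.4757,-.2925,.16],max_speed=.2); m.dwell(.8); st()
chk('12')
W=cloud('scene',np.load('pics/s12.npy')).reshape(-1,3);W=W[~np.isnan(W[:,0])]
P=W[(abs(W[:,0]-.477)<.04)&(W[:,1]>-.46)&(W[:,1]<-.1)&(W[:,2]>.034)&(W[:,2]<.08)]; print('bar',rect(P),P[:,2].mean(),P[:,2].max())
for n in('ladle','crucible','jar','ingot'):
    for r in m.look_for('top',n)[:4]:
        if r['confidence']>.45: print(n,np.round(r['at'],3),round(r['confidence'],2))
E
```

```text
t 43.05 tcp [ 0.4765 -0.293   0.0186] F [-6.4  4.8 20.9] w 0.202 gf 120.8
t 45.08 tcp [ 0.4757 -0.2925  0.16  ] F [-0.   0.6  0.5] w 0.496 gf 0.0
scene grill (array([643.7, 178.6]), array([140.4, 178.7]), 7.4) [ 0.45 -2.99]
 tab 37 [568.3 100.   38.8]
top grill (array([641.2, 179.1]), array([140.5, 179.9]), 7.7) [ 0.28 -3.27]
 tab 66 [564.7 100.7  39.1]
foot est [616.  104.1] yaw 7.550000000000001
bar (array([ 485.7, -285.1]), array([311.1,  42.8]), 88.5) 0.03961291714186445 0.05323382242673831
ladle [0.569 0.099 0.042] 0.59
ladle [ 0.72  -0.344  0.023] 0.58
crucible [ 0.628 -0.39   0.034] 0.55
jar [0.66  0.385 0.081] 0.95
ingot [0.407 0.11  0.02 ] 0.54
ingot [ 0.854 -0.008  0.021] 0.5
```

Everything is in place, so I'm handing in.

```bash
python3 -c "
from bench import manip as m
print(m.sign_off(), m.current_time())"
```

```text
the job is handed in; nothing more can be done
the job is handed in; nothing more can be done
```

I handed the job in at about 45 s of the 72 s: the stand rests on the shim with its front foot about 8 mm up by my camera estimate, the bar is back on its rest, and the ingot is about 0.2 m clear of the foot; the sign-off gave no verdict.

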